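Set the spark gap with the gap gauge

ROBOT

A 6-joint arm with a two-finger parallel gripper is mounted at the origin on the work surface. World frame = base frame: x ahead of the robot, y to its left, z up, the work surface at z = 0. Lengths are in m, angles in rad, forces in N, time in s.
With the tool pointing down it reaches from about 0.4 to 0.925 m from the base axis. Payload 3.4 kg.
Tool frame: the origin (TCP) lies on the centre line of the jaws, within the pads' length; the fingertips stand 22 mm ahead of it and the grasp point (between the pads) lies 3 mm ahead of it; x points along the fingers, z is the direction in which the jaws open and shut, and the axes are right-handed (so a half turn about x gives the same grasp; the last joint's range is limited). The gripper opens to 85 mm and grips with 20 to 120 N. Pads are 22 mm wide; open, the fingers measure 114 mm over their backs; the gripper's body (76 mm by 85 mm) begins 54 mm behind the grasp point. The pads swing forward as they close: fully open they stand 13 mm farther back than shut.
Start: joints at [-1.27, 0.307, 1.506, -0, 1.328, -0.073], TCP at [0.21, -0.535, 0.253] pointing down, gripper open.
Joint ranges: [-3.12, 3.12], [-1.05, 2.28], [0.14, 2.33], [-1.42, 4.57], [0.1, 2.73], [-2.68, 2.68]. Speed limits (rad/s): [2.57, 2.57, 3.14, 3.14, 3.14, 3.14].

INTERFACE

Orientations are given as a unit quaternion [x, y, z, w].
In Python, from station import readout, cams, workorder gives the robot as it stands.
- The arm moves only by the tool servo_tool, never from a script. Its argument "steps" is a list that holds one entry, the list of rows, each a list of 7 numbers: the shift along the tool's x, y, z in cm, then the turn, a rotation vector about the tool's x, y, z in degrees, then the closure in counts, from 0 (fully open) to 255 (shut). A call has 1 to 5 rows; each row shifts and turns the commanded pose from where the row before left it, along the tool's axes as they then stand; what a row does not reach is not made up. A row lasts 1/8 s, in which the tool goes at most 62.5 mm and 10.7 degrees, less where a joint would pass 70% of its speed; a pose out of reach is approached as far as the arm can. A call is refused whole if a number of a shift passes 6.25 or a number of a turn 10.7, either way. A call with a gripper value outside its range is refused whole. The fingers move at their own pace and stop on an object; "newtons" is the grip in N (left out, the last holds). Time passes only in rows, so rows that do not move let the fingers close. It gives the time, the measured TCP pose, the force and the opening at its end, in the units of the state.
- readout.state(): the state, without advancing time (a new reading comes with each control period).
- cams.get_image(name): name is "scene" or "top" or "wrist"; returns the picture (400x640x3 uint8, red, green, blue); there is no depth.
- cams.camera_params(name): a dict with "fx", "fy", "cx", "cy" (pixels), "xyz" and "attitude" of the camera in the world. Camera axes: x right, y down, z forward; pixel columns grow to the right and rows downward; lengths in m; the calibration is good to about 2 mm. The wrist camera is an equidistant fisheye: a pixel r from the principal point sees the ray r / f radians off the axis. A picture is of the moment at which its call begins: read the wrist's pose just before it. camera_params takes no time and is no camera call; for the wrist camera it gives the pose at the moment of the call.
- workorder.job_done(): hands the job in, once; it reports no verdict.
The state is a dict: "time": time; "q": joint angles; "dq": joint speeds; "tau": joint torques, N m; "position": TCP position; "ee_rot": TCP orientation; "contact_force": force on the tool from outside, world axes, zero at the start; "ft_torque": the same for the moment, N m; "width": finger opening in m.
Only numpy, scipy, OpenCV 4.12 (cv2) and the standard library are available. Lean on these libraries where they do the work, as an engineer would, in place of code of your own. Each camera call takes 0.05 s, during which the arm holds its last target.

TASK

Set the gap of the spark stand to 4 mm with the thinner gauge (the one with the longer blade): take it from the blue rack, lay it flat side down on the stand's base plate and slide its blade under the upper electrode until the tip is 20 mm or so past it, and let go. Push the upper electrode gently down until it just nips the blade, then take the gauge again and draw it back out so that you feel it drag under the electrode, without shifting the electrode. Leave the gauge lying flat on the bench, clear of the stand, and do not disturb the other gauge or the glassware.

Things in the scene. Friction and masses are not known exactly. Their poses are not given: they have to be found in the camera images.
- stand: spark stand, fixed: a level ground steel base plate 300 x 110 mm, top face 18 mm above the bench, with a 22 mm steel column, top 201 mm above the bench. Origin on the bench under the upper electrode's axis. x axis: level, from the open front end of the plate towards the column, the way the blade is slid in; z up. The plate spans x -190 to +110 mm, y -55 to +55 mm; the column stands at x +82 mm. Nothing else stands on the plate in front of the electrode (x below -17 mm)
- gap_point (a point): point on the base plate's top face straight below the upper electrode's axis, middle of a flush 38 mm copper disc; axes as the stand's
- pin_tip (a point): flat lower end (8 mm across) of the upper electrode, a vertical pin that moves only straight up and down; the gap is the height of this point above gap_point
- push_cap (a point): middle of the top of the round black cap (34 mm across) on the upper electrode, 87 mm above pin_tip: press here, straight down. The grey arm, 20 mm wide and 30 mm lower, runs from it to a 46 mm grey sleeve on the column
- electrode (a joint): slide of the upper electrode, m: 0 at the top (gap 14 mm), grows as it is pushed down; gap = 0.014 - value; lower stop at 0.0125. Counterbalanced: it stays where it is left; about 4 N moves it
- rack: blue plastic gauge rack, fixed: base 110 x 140 mm, two cheeks 40 mm high with two open-topped slots each, the slots 70 mm apart at y +35 and -35 mm, slot floors 26 mm above the bench. A gauge stands on edge in each, its handle's middle over x 0; the cheeks are 8 mm thick at x -31 and +31 mm, the 54 mm between them is free for fingers down to the 8 mm thick base. Origin: middle of its underside, z up, x along the gauges, towards their tips
- thin_gauge: the thinner, 4 mm gap gauge, loose, 0.19 kg, steel: handle 80 x 12 x 20 mm (x, y, z) and ahead of it a blade 80 mm long (x +40 to +120 mm), 4 mm thick, 16 mm wide, flush with the handle's -y face: that whole face is flat, the flat side. Origin: middle of the handle's lower 12 mm edge as it stands in the rack, x towards the blade tip, z up
- thin_gauge_grip (a point): centre of the thin gauge's handle (10 mm above its lower edge in the rack); axes as the gauge's. Set down on edge the gauge stands by itself; pushed sideways near its top (15 mm up or more) it tips over. Lying on its flat side, its y axis points up, the handle is 12 mm high and 20 mm wide, and this point is 6 mm above the support
- thin_gauge_tip (a point): end of the thin gauge's blade, middle of its thickness and width, 120 mm ahead of the handle's centre; axes as the gauge's
- thick_gauge: the other gauge, loose, 0.21 kg, the same handle but a blade 8 mm thick and only 60 mm long; it stays in the rack. Origin and axes as for the thin gauge
- reagent_bottle: amber glass bottle with white cap, 48 mm across, 115 mm high, loose; origin at its underside
- beaker: small glass beaker, 60 mm across, 72 mm high, loose; origin at its underside
- dropper_bottle: small amber bottle with black cap, 34 mm across, 75 mm high, loose; origin at its underside

How it is judged:
By the outcome, as a careful person would: the job done as asked, in the order asked, and still so for the second after the job is handed in, with the robot touching nothing.
It also fails if it takes over 58 s, if anything falls off the work surface, if the arm or the gripper's body presses on something with over 40 N, if the wrist force passes 120 N, or if a joint passes its speed limit or range.

## Working session

There is one attempt and no reset: what is moved stays moved. The work goes in short steps, Python scripts to look and compute and a tool call to move; the robot and the scene stay as the last step left them, time stands still between calls to the robot, and variables do not carry over. Pictures are saved under pics/ and viewed, and the job is handed in when it is done.

Besides the shell and the picture viewer there is one more tool, called after ">>>" as a command line: name --argument value ..., lists and objects as JSON in quotes. servo_tool: Moves the arm, as the interface text tells. Its arguments: {"type":"object","properties":{"steps":{"type":"array"},"newtons":{"type":"number"}},"required":["steps"]}

```bash
ls; mkdir -p pics
python3 - <<'E'
from station import readout, cams, workorder
import cv2
print(readout.state())
for n in ["scene","top","wrist"]:
    print(n,cams.camera_params(n))
    im=cams.get_image(n); cv2.imwrite(f"pics/{n}0.png",im[:,:,::-1])
E
```

```text
pics
{'time': 0.0, 'q': array([-1.27053671e+00,  3.07545189e-01,  1.50767814e+00, -3.34599996e-05,
        1.32840841e+00, -7.34939987e-02]), 'dq': array([-0.0010234 ,  0.00088483,  0.00120235,  0.00080265, -0.00086513,
       -0.00180594]), 'tau': array([ 5.03411320e-04, -4.57550597e+01, -2.51916271e+01, -5.50634559e-04,
        1.30253937e-02,  2.40805882e-06]), 'position': array([ 0.20971331, -0.53468228,  0.25239514]), 'ee_rot': array([ 0.39883642,  0.58476276, -0.39795675,  0.58362012]), 'contact_force': array([-0.34178227, -0.36558325, -0.52692455]), 'ft_torque': array([0.02646156, 0.02074585, 0.02214846]), 'width': 0.08520361363497121}
scene {'fx': 429.0326297137356, 'fy': 429.0326297137356, 'cx': 314.3728177180229, 'cy': 193.54353566024778, 'xyz': array([ 1.37629042, -0.12252549,  0.63192645]), 'attitude': array([ 0.64458971,  0.60427794, -0.31348177, -0.34796763])}
top {'fx': 430.1918103263211, 'fy': 430.1918103263211, 'cx': 317.58056292496485, 'cy': 202.10662044600443, 'xyz': array([ 0.33353542, -0.03302168,  1.18145474]), 'attitude': array([-0.69317116,  0.71251189, -0.07548041,  0.07837894])}
wrist {'fx': 309.70691628693146, 'fy': 309.70691628693146, 'cx': 322.32210566883117, 'cy': 200.51829960318295, 'xyz': array([ 0.28707023, -0.50376969,  0.37263839]), 'attitude': array([ 0.81528444, -0.55571842, -0.09216084,  0.13414432])}
```

View pics/scene0.png

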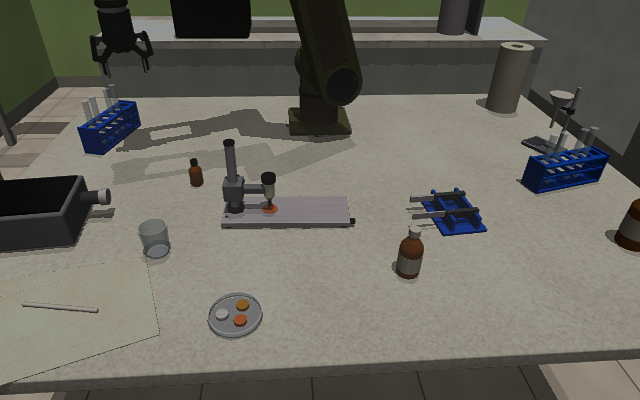

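View pics/top0.png

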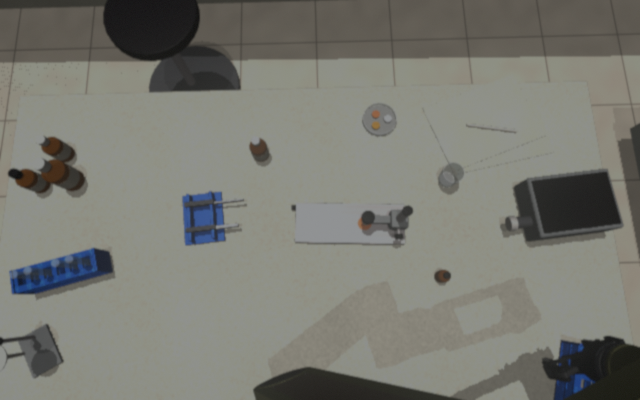

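View pics/wrist0.png

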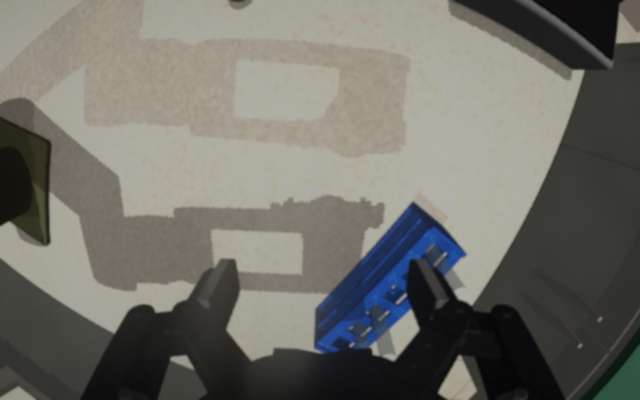

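The top view shows the rack near pixel (205,218) and the stand near (345,223). The gauge tips point right, along the stand's x axis. Next I'll zoom in to tell the two gauges apart and measure.

```bash
cat > h.py <<'E'
import numpy as np, cv2
from scipy.spatial.transform import Rotation as R
def ray(p,u,v,fish=False):
    x=(u-p['cx'])/p['fx']; y=(v-p['cy'])/p['fy']
    if fish:
        r=np.hypot(x,y); d=np.array([x/r*np.sin(r),y/r*np.sin(r),np.cos(r)]) if r>1e-9 else np.array([0,0,1.])
    else: d=np.array([x,y,1.])
    return R.from_quat(p['attitude']).apply(d/np.linalg.norm(d))
def onplane(p,u,v,z,fish=False):
    d=ray(p,u,v,fish); return p['xyz']+d*(z-p['xyz'][2])/d[2]
def proj(p,X,fish=False):
    c=R.from_quat(p['attitude']).inv().apply(np.asarray(X)-p['xyz'])
    if fish:
        r=np.hypot(c[0],c[1]); th=np.arctan2(r,c[2]); return p['cx']+p['fx']*c[0]/r*th, p['cy']+p['fy']*c[1]/r*th
    return p['cx']+p['fx']*c[0]/c[2], p['cy']+p['fy']*c[1]/c[2]
def tri(pa,ua,pb,ub,fa=False,fb=False):
    d1=ray(pa,*ua,fa); d2=ray(pb,*ub,fb); A=np.stack([d1,-d2],1)
    t=np.linalg.lstsq(A,pb['xyz']-pa['xyz'],rcond=None)[0]
    a=pa['xyz']+t[0]*d1; b=pb['xyz']+t[1]*d2
    return (a+b)/2, np.linalg.norm(a-b)
E
python3 - <<'E'
import cv2
t=cv2.imread('pics/top0.png'); s=cv2.imread('pics/scene0.png')
cv2.imwrite('pics/t_rack.png',cv2.resize(t[180:255,170:255],None,fx=8,fy=8,interpolation=cv2.INTER_CUBIC)[:600])
cv2.imwrite('pics/t_stand.png',cv2.resize(t[190:260,285:425],None,fx=5.7,fy=5.7,interpolation=cv2.INTER_CUBIC))
cv2.imwrite('pics/s_rack.png',cv2.resize(s[180:240,400:500],None,fx=8,fy=8,interpolation=cv2.INTER_CUBIC))
cv2.imwrite('pics/s_stand.png',cv2.resize(s[130:235,215:365],None,fx=5.3,fy=5.3,interpolation=cv2.INTER_CUBIC))
E
```

```text
(no output)
```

View pics/t_rack.png

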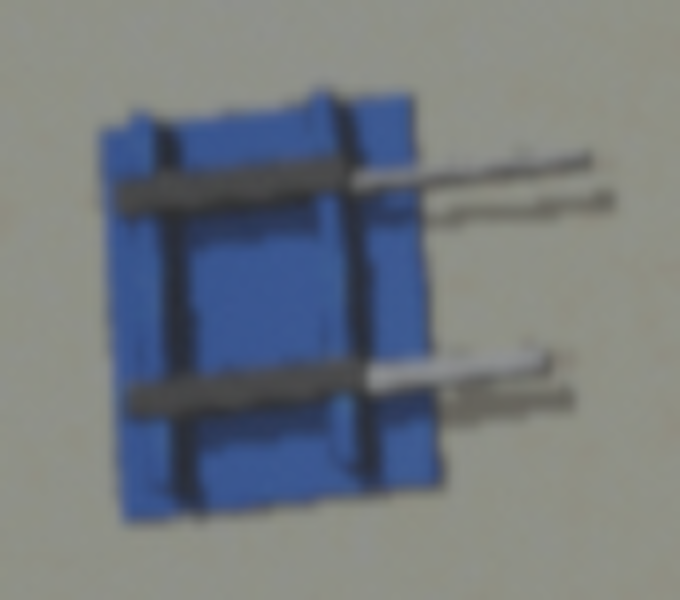

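View pics/s_rack.png

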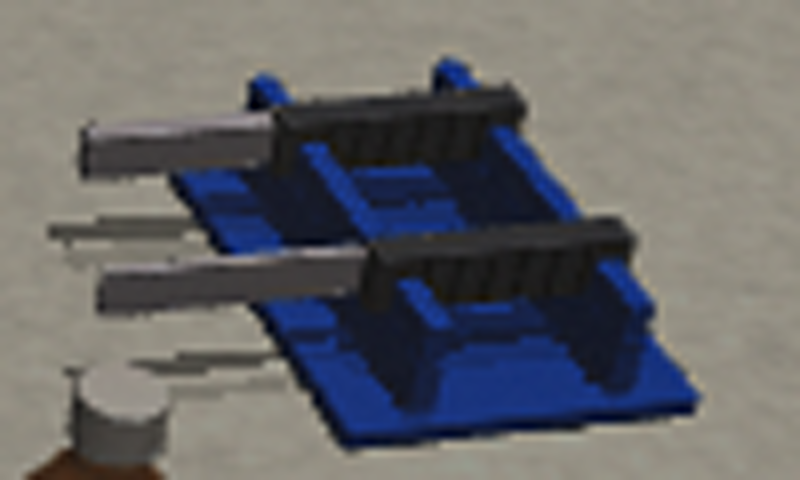

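View pics/t_stand.png

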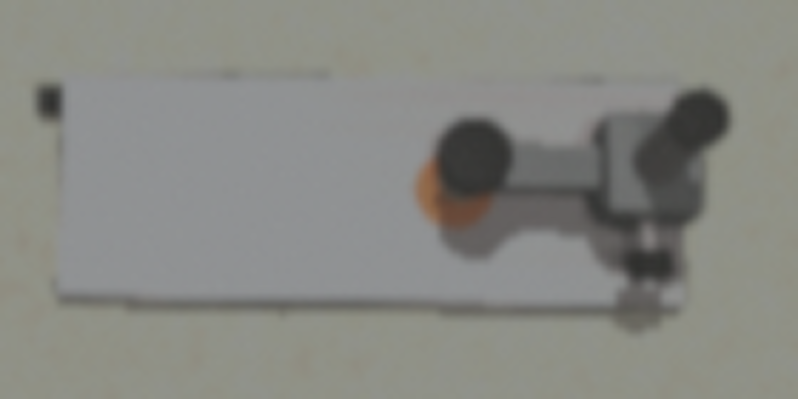

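View pics/s_stand.png

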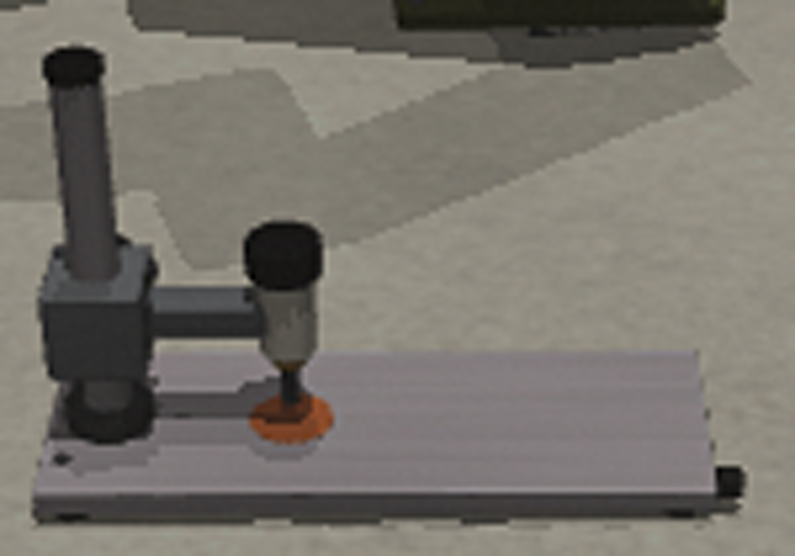

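The thin, longer-bladed gauge is the upper one in the top view, with its tip at about (243.5,200). The plate is at (293–405, 203–244), the cap at about (368,217) and the copper disc at about (365,223). Now I'll compute positions.

```bash
cat > m1.py <<'E'
from station import cams
from h import *
T=cams.camera_params('top'); S=cams.camera_params('scene')
t=lambda u,v:(285+(u+.5)/5.7-.5,190+(v+.5)/5.7-.5)
s=lambda u,v:(215+(u+.5)/5.3-.5,130+(v+.5)/5.3-.5)
f=lambda *a:np.round(a[0],4)
print('plate top z=.018 (top cam)')
for n,c in dict(fu=(63,80),fl=(58,297),bl=(683,308),bu=(685,80)).items(): print(n,f(onplane(T,*t(*c),.018)))
print('plate scene')
for n,c in dict(fn=(715,492),ff=(698,350),bn=(37,494)).items(): print(n,f(onplane(S,*s(*c),.018)))
print('disc scene',f(onplane(S,*s(291,418),.018)))
print('cap top', f(onplane(T,*t(475,157),.119)), 'scene',f(onplane(S,*s(284,240),.119)))
print('col top', f(onplane(T,*t(700,117),.201)), 'scene',f(onplane(S,*s(73,60),.201)))
tr=lambda u,v:(170+(u+.5)/8-.5,180+(v+.5)/8-.5)
sr=lambda u,v:(400+(u+.5)/8-.5,180+(v+.5)/8-.5)
print('thin handle back mid top',f(onplane(T,*tr(119,199),.046)),'front',f(onplane(T,*tr(350,171),.046)),'tip',f(onplane(T,*tr(590,160),.044)))
print('scene handle top back',f(onplane(S,*sr(628,222),.046)),'front',f(onplane(S,*sr(372,248),.046)),'tip',f(onplane(S,*sr(103,267),.044)))
print('rack corners', [f(onplane(T,*tr(*c),.008)) for c in [(103,130),(412,96),(441,487),(125,522)]])
for nm,(u,v) in dict(bott_base=(408,272),beaker=(155,250),dropper=(197,183)).items(): print(nm,f(onplane(S,u,v,0)))
E
python3 m1.py
```

```text
plate top z=.018 (top cam)
fu [0.5888 0.0291 0.018 ]
fl [0.483  0.0332 0.018 ]
bl [ 0.4696 -0.2637  0.018 ]
bu [ 0.5802 -0.2725  0.018 ]
plate scene
fn [0.5976 0.0266 0.018 ]
ff [0.4877 0.034  0.018 ]
bn [ 0.5835 -0.2686  0.018 ]
disc scene [ 0.5331 -0.1594  0.018 ]
cap top [ 0.5268 -0.157   0.119 ] scene [ 0.5423 -0.158   0.119 ]
col top [ 0.5259 -0.2398  0.201 ] scene [ 0.5312 -0.2405  0.201 ]
thin handle back mid top [0.5889 0.3286 0.046 ] front [0.5964 0.2506 0.046 ] tip [0.5984 0.1696 0.044 ]
scene handle top back [0.5917 0.3301 0.046 ] front [0.6005 0.2502 0.046 ] tip [0.6029 0.1704 0.044 ]
rack corners [array([0.6224, 0.3473, 0.008 ]), array([0.6316, 0.239 , 0.008 ]), array([0.4931, 0.226 , 0.008 ]), array([0.484 , 0.3341, 0.008 ])]
bott_base [0.7469 0.1291 0.    ]
beaker [ 0.6493 -0.4069  0.    ]
dropper [ 0.3817 -0.357   0.    ]
```

```bash
cat > plan.py <<'E'
from station import readout
from h import *
def tool_rot(yaw_z_deg):
    # tool x down, tool z horizontal at yaw
    a=np.radians(yaw_z_deg); z=np.array([np.cos(a),np.sin(a),0]); x=np.array([0,0,-1.]); y=np.cross(z,x)
    return R.from_matrix(np.stack([x,y,z],1))
def plan(pos,yaw,st=None):
    st=st or readout.state(); c=R.from_quat(st['ee_rot'])
    best=min((tool_rot(yaw),tool_rot(yaw+180)),key=lambda q:(c.inv()*q).magnitude())
    rv=np.degrees((c.inv()*best).as_rotvec()); d=c.inv().apply(np.array(pos)-st['position'])*100
    print('t',round(st['time'],2),'pos',np.round(st['position'],4),'shift cm (cur axes)',np.round(d,2),'turn',np.round(rv,2),'F',np.round(st['contact_force'],1),'w',round(st['width'],4))
    z=c.as_matrix(); print('tool z yaw',np.round(np.degrees(np.arctan2(z[1,2],z[0,2])),2),'x axis',np.round(z[:,0],4), 'shift after turn',np.round(best.inv().apply(np.array(pos)-st['position'])*100,2))
E
python3 -c "
from plan import *
plan([.53,.20,.25],5.1)"
```

```text
t 0.15 pos [ 0.2098 -0.5348  0.2526] shift cm (cur axes) [  0.36  56.64 -56.71] turn [-7.368e+01 -7.000e-02 -6.000e-02] F [-0.4  0.2  0.3] w 0.0854
tool z yaw -68.58 x axis [-5.0e-04  1.5e-03 -1.0e+00] shift after turn [ 0.26 70.35 38.43]
```

>>> servo_tool --steps '[[[0,5,0,-10.5,0,0,0],[0,5,0,-10.5,0,0,0],[0,5,0,-10.5,0,0,0],[0,5,0,-10.5,0,0,0],[0,5,0,-10.5,0,0,0]]]'

```text
time: 0.78
position: [0.3896, -0.3711, 0.2529]
ee_rot: [0.097, 0.7, -0.097, 0.7]
contact_force: [0.5, 0.6, 0.3]
width: 0.0855
```

>>> servo_tool --steps '[[[0,5,0,-10.5,0,0,0],[0,5,0,-10.5,0,0,0],[0,6,1,0,0,0,0],[0,6,1,0,0,0,0],[0,6,1,0,0,0,0]]]'

```text
time: 1.4
position: [0.4213, -0.0908, 0.2532]
ee_rot: [-0.03, 0.706, 0.03, 0.707]
contact_force: [0.1, 0.0, 0.3]
width: 0.0854
```

```bash
python3 -c "
from plan import *
plan([.594,.290,.2],5.1)"
```

```text
t 1.4 pos [ 0.4213 -0.0908  0.2532] shift cm (cur axes) [ 5.33 36.47 20.44] turn [-0.22  0.02 -0.  ] F [0.1 0.  0.3] w 0.0854
tool z yaw 4.88 x axis [ 3.e-04  1.e-04 -1.e+00] shift after turn [ 5.32 36.39 20.58]
```

>>> servo_tool --steps '[[[0.3,5.2,2.9,0,0,0,100],[0.3,5.2,2.9,0,0,0,100],[0.3,5.2,2.9,0,0,0,100],[0.3,5.2,2.9,0,0,0,100],[0.3,5.2,2.9,0,0,0,100]]]'

```text
time: 2.02
position: [0.5441, 0.1808, 0.238]
ee_rot: [-0.031, 0.706, 0.03, 0.706]
contact_force: [0.5, -1.2, -0.1]
width: 0.0516
```

>>> servo_tool --steps '[[[0.5,5.2,2.9,0,0,0,100],[0.5,3.5,1.5,0,0,0,100],[0,0,0,0,0,0,100]]]'

```text
time: 2.4
position: [0.5804, 0.2721, 0.2268]
ee_rot: [-0.031, 0.707, 0.032, 0.706]
contact_force: [0.2, 0.1, -0.2]
width: 0.0517
```

```bash
python3 -c "
from plan import *
from station import cams
plan([.594,.290,.2],5.1)
p=cams.camera_params('wrist'); np.save('pics/w1.npy',p,allow_pickle=True)
im=cams.get_image('wrist'); cv2.imwrite('pics/w1.png',im[:,:,::-1]); print(p)
"
```

```text
t 2.4 pos [0.5804 0.2721 0.2268] shift cm (cur axes) [2.68 1.66 1.52] turn [ 0.01 -0.07 -0.02] F [ 0.2  0.1 -0.2] w 0.0517
tool z yaw 5.11 x axis [-1.2e-03  2.0e-04 -1.0e+00] shift after turn [2.68 1.66 1.52]
{'fx': 309.70691628693146, 'fy': 309.70691628693146, 'cx': 322.32210566883117, 'cy': 200.51829960318295, 'xyz': array([0.57328302, 0.3555428 , 0.34700186]), 'attitude': array([0.98563218, 0.04416166, 0.0068464 , 0.16288674])}
```

View pics/w1.png

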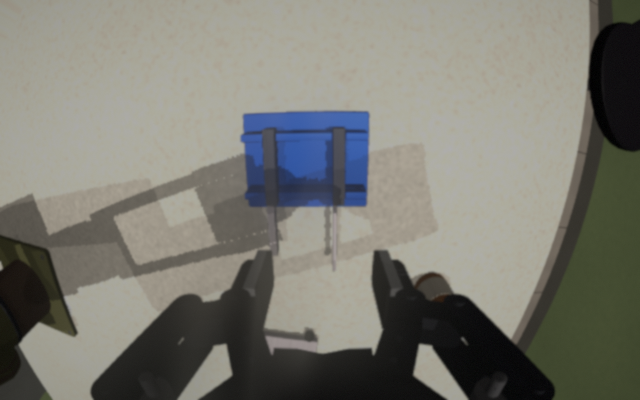

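Run:
```python
import cv2
t=cv2.imread('pics/w1.png')
cv2.imwrite('pics/w1z.png',cv2.resize(t[100:280,240:380],None,fx=3.3,fy=3.3,interpolation=cv2.INTER_CUBIC))
cv2.imwrite('pics/w1y.png',cv2.resize(t[105:215,310:380],None,fx=5.4,fy=5.4,interpolation=cv2.INTER_CUBIC))
```

```text
(no output)
```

View pics/w1y.png

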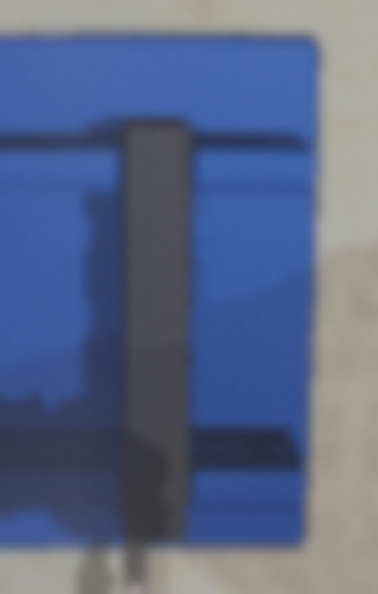

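Run:
```python
from h import *
p=np.load('pics/w1.npy',allow_pickle=True).item()
g=lambda u,v:(310+(u+.5)/5.4-.5,105+(v+.5)/5.4-.5)
P=[onplane(p,*g(*c),.046,True) for c in [(125,124),(188,124),(185,543),(126,543)]]
for q in P: print(np.round(q,4))
b=(P[0]+P[1])/2; f=(P[2]+P[3])/2; print('mid',(b+f)/2,'len',np.linalg.norm(f-b),'w',np.linalg.norm(P[0]-P[1]),'yaw',np.degrees(np.arctan2(*(f-b)[[1,0]])))
```

```text
[0.5855 0.3288 0.046 ]
[0.5968 0.3299 0.046 ]
[0.6048 0.2506 0.046 ]
[0.5935 0.2496 0.046 ]
mid [0.59514299 0.28973714 0.046     ] len 0.07964127443800453 w 0.011311962859379852 yaw -84.25701041361316
```

>>> servo_tool --steps '[[[3,0.8,0.8,0,0,0,100],[4,0.8,0.8,0,0,0,100],[4,0,0,0,0,0,100],[4,0,0,0,0,0,100],[2,0,0,0,0,0,100]]]'

```text
time: 3.08
position: [0.5927, 0.2843, 0.056]
ee_rot: [-0.031, 0.708, 0.029, 0.705]
contact_force: [-0.1, 0.5, -0.1]
width: 0.0519
```

```bash
python3 -c "
from plan import *
plan([.595,.2898,.051],5.4)"
```

```text
t 3.08 pos [0.5927 0.2843 0.056 ] shift cm (cur axes) [0.5  0.53 0.27] turn [-0.56 -0.25  0.1 ] F [-0.1  0.5 -0.1] w 0.0519
tool z yaw 4.84 x axis [-0.0042 -0.0022 -1.    ] shift after turn [0.5  0.52 0.28]
```

>>> servo_tool --steps '[[[0.4,0.4,0.2,0,0,0,100],[0,0,0,0,0,0,100]]]'

```text
time: 3.32
position: [0.597, 0.2906, 0.055]
ee_rot: [-0.03, 0.706, 0.03, 0.707]
contact_force: [0.1, 0.7, 0.6]
width: 0.0518
```

```bash
python3 -c "
from plan import *
plan([.595,.2898,.051],5.4)"
```

```text
t 3.33 pos [0.597  0.2906 0.055 ] shift cm (cur axes) [ 0.4  -0.06 -0.2 ] turn [-0.52  0.06 -0.02] F [0.1 0.7 0.6] w 0.0518
tool z yaw 4.88 x axis [ 1.e-03  4.e-04 -1.e+00] shift after turn [ 0.4  -0.06 -0.2 ]
```

>>> servo_tool --steps '[[[0.4,0,-0.2,-0.5,0,0,100],[0,0,0,0,0,0,100]]]'

```text
time: 3.58
position: [0.5943, 0.2906, 0.051]
ee_rot: [-0.033, 0.706, 0.034, 0.707]
contact_force: [-0.5, -0.7, -0.0]
width: 0.0518
```

```bash
python3 -c "
from plan import *
plan([.595,.2898,.051],5.4)
from station import cams
im=cams.get_image('wrist'); cv2.imwrite('pics/w2.png',im[:,:,::-1])
plan([.595,.2898,.051],5.4)"
```

```text
t 3.58 pos [0.5943 0.2906 0.051 ] shift cm (cur axes) [ 0.   -0.09  0.06] turn [ 0.03  0.04 -0.01] F [-0.5 -0.7 -0. ] w 0.0518
tool z yaw 5.43 x axis [ 7.e-04  3.e-04 -1.e+00] shift after turn [ 0.   -0.09  0.06]
t 3.62 pos [0.5944 0.2907 0.051 ] shift cm (cur axes) [ 0.   -0.09  0.05] turn [ 0.02  0.05 -0.01] F [ 0.5  0.4 -0.2] w 0.052
tool z yaw 5.42 x axis [ 8.e-04  3.e-04 -1.e+00] shift after turn [ 0.   -0.09  0.05]
```

View pics/w2.png

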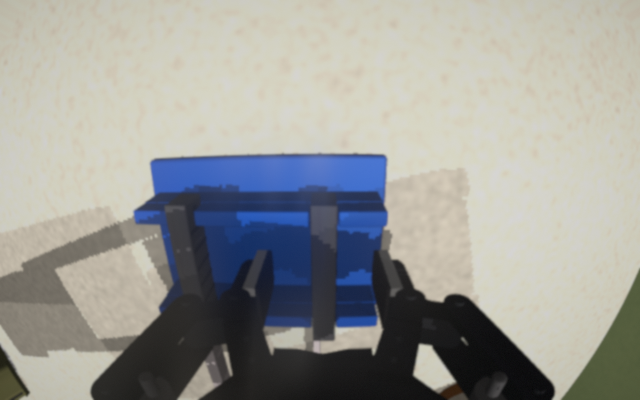

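The handle at column 324 is centred between the jaws (260 and 382), so I'll close.

>>> servo_tool --steps '[[[0,0,0,0,0,0,255],[0,0,0,0,0,0,255],[0,0,0,0,0,0,255],[0,0,0,0,0,0,255]]]' --newtons 60

```text
time: 4.12
position: [0.5945, 0.2907, 0.0507]
ee_rot: [-0.033, 0.706, 0.033, 0.706]
contact_force: [-0.1, 0.6, 4.2]
width: 0.0102
```

```bash
python3 -c "
from plan import *
plan([.595,.2898,.051],5.4)"
```

```text
t 4.12 pos [0.5945 0.2907 0.0507] shift cm (cur axes) [-0.03 -0.1   0.04] turn [ 0.02  0.02 -0.01] F [-0.1  0.6  4.2] w 0.0102
tool z yaw 5.42 x axis [ 4.e-04  2.e-04 -1.e+00] shift after turn [-0.03 -0.1   0.04]
```

>>> servo_tool --steps '[[[-1,0,0,0,0,0,255],[-3,0,0,0,0,0,255],[-5,0,0,0,0,0,255],[-2,0,0,0,0,0,255],[0,0,0,0,0,0,255]]]'

```text
time: 4.75
position: [0.5954, 0.2911, 0.1626]
ee_rot: [-0.033, 0.705, 0.034, 0.708]
contact_force: [0.3, 0.0, -1.9]
width: 0.0108
```

```bash
python3 -c "
from plan import *
from station import cams
plan([.555,-.009,.10],-2.3)
p=cams.camera_params('wrist'); np.save('pics/w3.npy',p,allow_pickle=True)
im=cams.get_image('wrist'); cv2.imwrite('pics/w3.png',im[:,:,::-1])"
```

```text
t 4.75 pos [0.5954 0.2911 0.1626] shift cm (cur axes) [  6.19 -29.5   -6.87] turn [ 7.71  0.22 -0.09] F [ 0.3  0.  -1.9] w 0.0108
tool z yaw 5.41 x axis [ 0.0038  0.0017 -1.    ] shift after turn [  6.26 -30.15  -2.83]
```

View pics/w3.png

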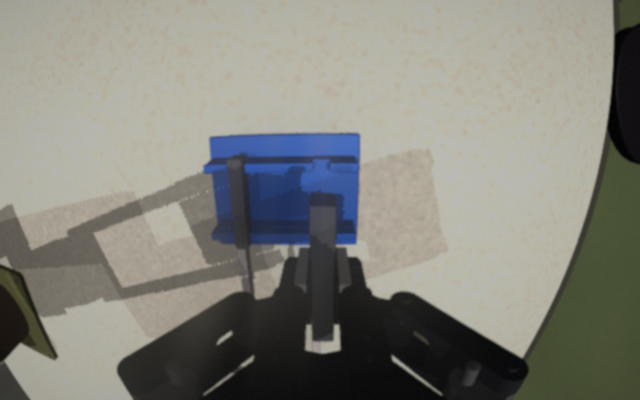

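The gauge is held (handle back end at (323,195)) and the thick gauge is undisturbed. Next I'll carry it over the plate.

>>> servo_tool --steps '[[[0,0,0,7.7,0,0,255],[0,-5,-0.5,0,0,0,255],[0,-6,-0.5,0,0,0,255],[0,-6,-0.5,0,0,0,255],[0,-6,-0.5,0,0,0,255]]]'

```text
time: 5.42
position: [0.5632, 0.0599, 0.1582]
ee_rot: [0.014, 0.708, -0.014, 0.706]
contact_force: [1.2, 0.3, -2.2]
width: 0.0106
```

>>> servo_tool --steps '[[[2,-5,-0.5,0,0,0,255],[3,-2,-0.3,0,0,0,255],[0,0,0,0,0,0,255],[0,0,0,0,0,0,255]]]'

```text
time: 5.92
position: [0.5542, -0.0075, 0.1097]
ee_rot: [0.014, 0.707, -0.014, 0.706]
contact_force: [0.3, -0.2, -1.4]
width: 0.0101
```

```bash
python3 -c "
from plan import *
from station import cams
plan([.555,-.009,.07],-2.3)
p=cams.camera_params('wrist'); np.save('pics/w4.npy',p,allow_pickle=True)
im=cams.get_image('wrist'); cv2.imwrite('pics/w4.png',im[:,:,::-1])
im=cams.get_image('scene'); cv2.imwrite('pics/s4.png',cv2.resize(im[100:250,200:400,::-1],None,fx=4,fy=4))"
```

```text
t 5.92 pos [ 0.5542 -0.0075  0.1097] shift cm (cur axes) [ 3.97 -0.15  0.09] turn [ 0.   -0.09 -0.03] F [ 0.3 -0.2 -1.4] w 0.0101
tool z yaw -2.3 x axis [-1.5e-03  7.0e-04 -1.0e+00] shift after turn [ 3.97 -0.15  0.09]
```

View pics/w4.png

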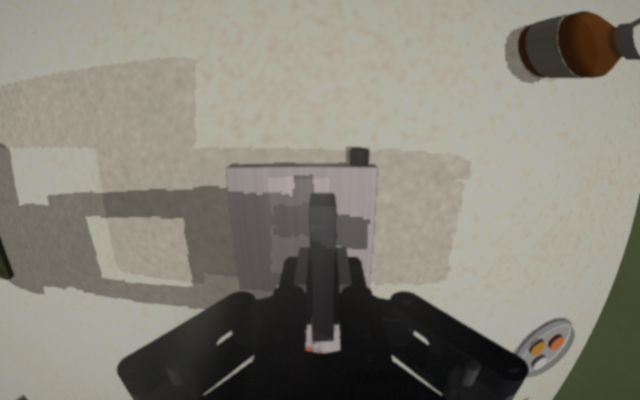

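View pics/s4.png

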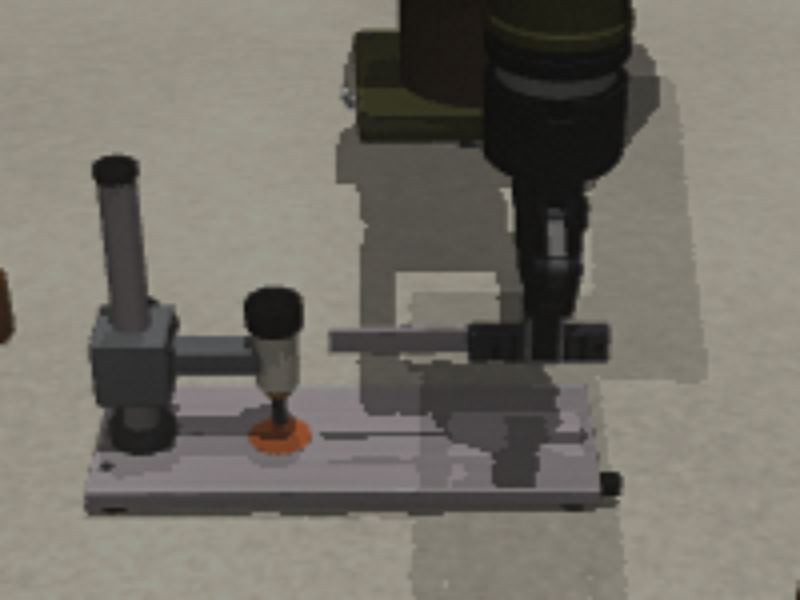

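The gauge is held level over the plate with its flat side toward the robot. The plate's front corners in the wrist view are at about (227,166) and (377,167). I'll check them.

Run:
```python
from h import *
t=cv2.imread('pics/w4.png')
cv2.imwrite('pics/w4z.png',cv2.resize(t[150:300,215:390],None,fx=4,fy=4,interpolation=cv2.INTER_CUBIC))
p=np.load('pics/w4.npy',allow_pickle=True).item()
for c in [(228,166.5),(376.5,167.5),(240,291),(371.5,284)]: print(np.round(onplane(p,*c,.018,True),4))
# tip expected at handle
```

```text
[0.4878 0.0329 0.018 ]
[0.5939 0.0274 0.018 ]
[ 0.4814 -0.0743  0.018 ]
[ 0.5923 -0.07    0.018 ]
```

View pics/w4z.png

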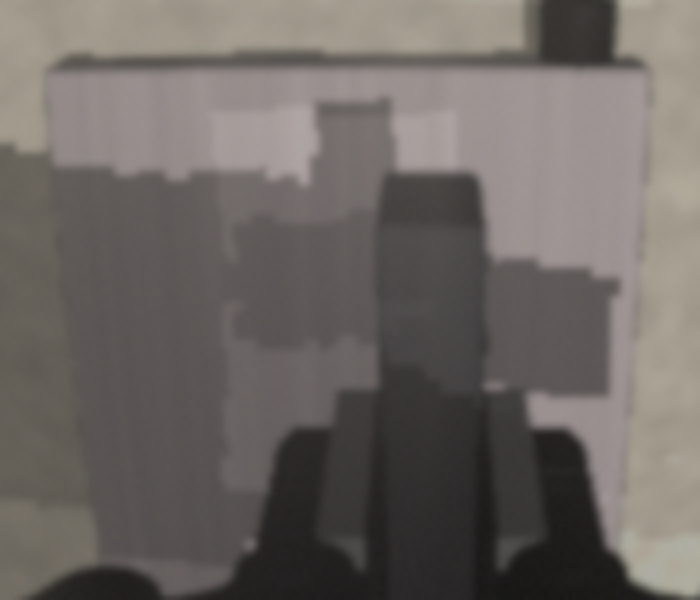

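>>> servo_tool --steps '[[[3,-0.4,0.1,0,0,0,255],[2.5,0,0,0,0,0,255],[0.6,0,0,0,0,0,255],[0,0,0,0,0,0,255]]]'

```text
time: 6.52
position: [0.5558, -0.0114, 0.0497]
ee_rot: [0.014, 0.707, -0.014, 0.707]
contact_force: [-0.5, -0.1, -2.0]
width: 0.0102
```

>>> servo_tool --steps '[[[0.2,0,0,0,0,0,255],[0.2,0,0,0,0,0,255],[0.1,0,0,0,0,0,255]]]'

```text
time: 6.9
position: [0.5555, -0.0121, 0.0447]
ee_rot: [0.014, 0.707, -0.014, 0.707]
contact_force: [0.5, 0.3, -1.9]
width: 0.0102
```

>>> servo_tool --steps '[[[0.1,0,0,0,0,0,255],[0.05,0,0,0,0,0,255],[0,0,0,0,0,0,255]]]'

```text
time: 7.28
position: [0.5552, -0.0121, 0.0428]
ee_rot: [0.014, 0.707, -0.014, 0.707]
contact_force: [1.5, 0.6, -2.4]
width: 0.0102
```

>>> servo_tool --steps '[[[0.05,0,0,0,0,0,255],[0,0,0,0,0,0,255]]]'

```text
time: 7.52
position: [0.5552, -0.0121, 0.0427]
ee_rot: [0.014, 0.707, -0.014, 0.707]
contact_force: [-0.9, 0.4, 3.1]
width: 0.0105
```

>>> servo_tool --steps '[[[0.05,0,0,0,0,0,255],[0,0,0,0,0,0,255]]]'

```text
time: 7.78
position: [0.5552, -0.0121, 0.0427]
ee_rot: [0.014, 0.707, -0.014, 0.707]
contact_force: [-2.9, 0.1, 8.7]
width: 0.0102
```

>>> servo_tool --steps '[[[-0.05,0,0,0,0,0,255],[0,0,0,0,0,0,100],[0,0,0,0,0,0,100],[0,0,0,0,0,0,100],[0,0,0,0,0,0,100]]]'

```text
time: 8.4
position: [0.5553, -0.012, 0.0422]
ee_rot: [0.014, 0.707, -0.014, 0.707]
contact_force: [0.2, 0.7, 1.0]
width: 0.0518
```

```bash
python3 -c "
from plan import *
from station import cams
plan([.555,-.009,.07],-2.3)
p=cams.camera_params('wrist'); np.save('pics/w5.npy',p,allow_pickle=True)
im=cams.get_image('wrist'); cv2.imwrite('pics/w5.png',im[:,:,::-1])
im=cams.get_image('scene'); cv2.imwrite('pics/s5.png',cv2.resize(im[100:250,200:400,::-1],None,fx=4,fy=4))"
```

```text
t 8.4 pos [ 0.5553 -0.012   0.0422] shift cm (cur axes) [-2.78  0.3  -0.04] turn [ 0.02 -0.01 -0.  ] F [0.2 0.7 1. ] w 0.0518
tool z yaw -2.28 x axis [-1.e-04  0.e+00 -1.e+00] shift after turn [-2.78  0.3  -0.04]
```

View pics/w5.png

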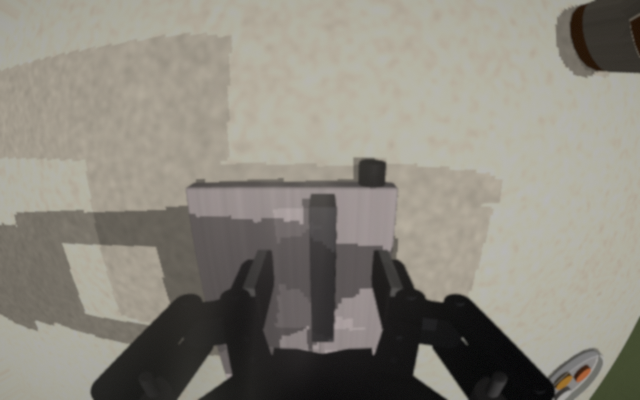

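View pics/s5.png

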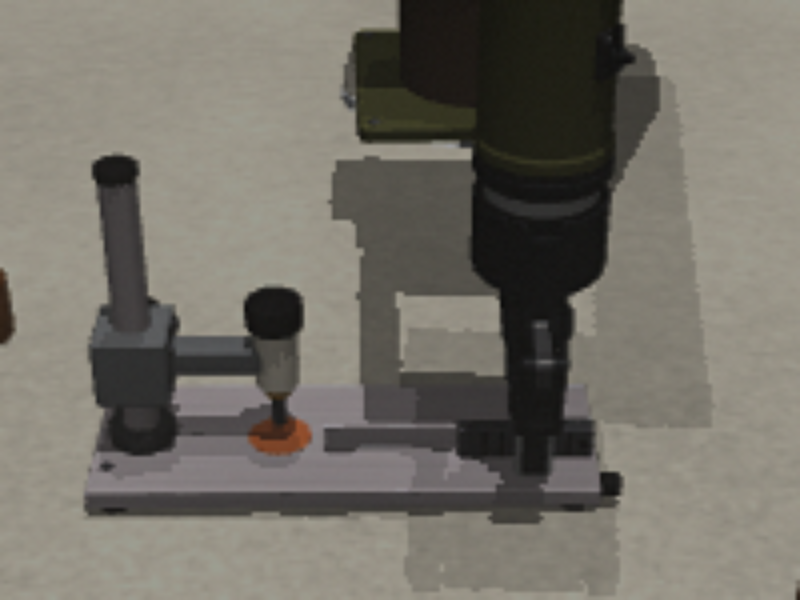

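>>> servo_tool --steps '[[[-1.1,0,0,0,0,0,100],[0,0,-0.8,0,0,0,100],[0,0,-0.8,0,0,0,100],[0,0,-0.3,0,0,0,100],[0,0,-0.3,0,0,0,100]]]'

```text
time: 9.12
position: [0.5337, -0.0112, 0.0535]
ee_rot: [0.014, 0.706, -0.014, 0.708]
contact_force: [0.4, 0.4, 0.5]
width: 0.0522
```

>>> servo_tool --steps '[[[0,0,-0.3,0,0,0,100],[0,0,-0.3,0,0,0,100],[0,0,-0.3,0,0,0,100]]]'

```text
time: 9.5
position: [0.5235, -0.0108, 0.053]
ee_rot: [0.014, 0.707, -0.014, 0.707]
contact_force: [0.2, -0.1, 0.8]
width: 0.0515
```

```bash
python3 -c "
from plan import *
from station import cams
plan([.555,-.009,.07],-2.3)
p=cams.camera_params('wrist'); np.save('pics/w6.npy',p,allow_pickle=True)
im=cams.get_image('wrist'); cv2.imwrite('pics/w6.png',im[:,:,::-1])"
```

```text
t 9.5 pos [ 0.5235 -0.0108  0.053 ] shift cm (cur axes) [-1.7   0.3   3.14] turn [ 0.02 -0.07 -0.  ] F [ 0.2 -0.1  0.8] w 0.0515
tool z yaw -2.28 x axis [-1.3e-03  1.0e-04 -1.0e+00] shift after turn [-1.7   0.3   3.14]
```

View pics/w6.png

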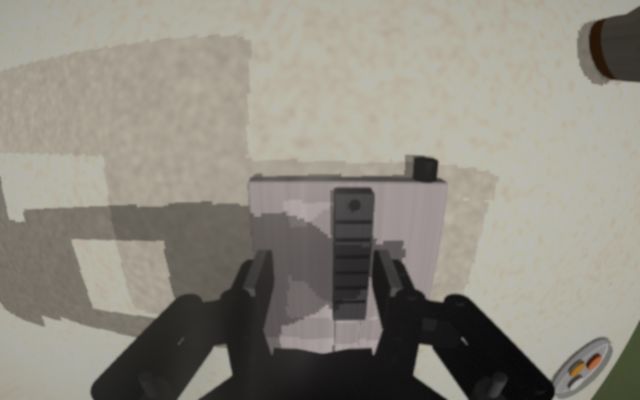

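It tipped onto its flat side: the handle shows its 20 mm face at columns 333–374. I'll measure its pose.

Run:
```python
import cv2
t=cv2.imread('pics/w6.png')
cv2.imwrite('pics/w6z.png',cv2.resize(t[165:345,240:455],None,fx=3.3,fy=3.3,interpolation=cv2.INTER_CUBIC))
```

View pics/w6z.png

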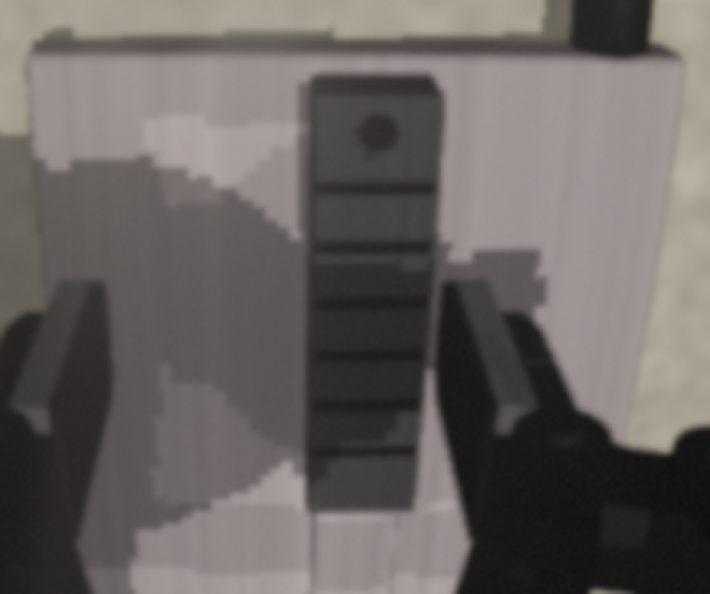

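Run:
```python
from h import *
p=np.load('pics/w6.npy',allow_pickle=True).item()
g=lambda u,v:(240+(u+.5)/3.3-.5,165+(v+.5)/3.3-.5)
P=[onplane(p,*g(*c),.030,True) for c in [(312,94),(443,94),(415,510),(308,510)]]
for q in P: print(np.round(q,4))
b=(P[0]+P[1])/2; f=(P[2]+P[3])/2; print('mid',(b+f)/2,'len',np.linalg.norm(f-b),'w',np.linalg.norm(P[0]-P[1]),'yaw',np.degrees(np.arctan2(*(f-b)[[1,0]])))
for c in [(31,55),(686,56),(44,265),(632,405)]: print('plate',np.round(onplane(p,*g(*c),.018,True),4))
```

```text
[0.531  0.0278 0.03  ]
[0.5505 0.0271 0.03  ]
[ 0.548  -0.0519  0.03  ]
[ 0.5285 -0.0506  0.03  ]
mid [ 0.53947603 -0.01190238  0.03      ] len 0.07874726391192922 w 0.0194614346564252 yaw -91.81988640966905
plate [0.4866 0.0324 0.018 ]
plate [0.594  0.0284 0.018 ]
plate [ 0.4843 -0.005   0.018 ]
plate [ 0.5914 -0.0405  0.018 ]
```

>>> servo_tool --steps '[[[0,-0.1,1.6,0,0,0,100],[0.8,0,0,0,0,0,100],[0.25,0,0,0,0,0,100],[0,0,0,0,0,0,100]]]'

```text
time: 10.05
position: [0.5395, -0.0124, 0.0421]
ee_rot: [0.014, 0.708, -0.014, 0.706]
contact_force: [0.0, -0.6, 0.5]
width: 0.0519
```

```bash
python3 -c "
from plan import *
plan([.5395,-.0119,.0425],-2.2)"
```

```text
t 10.05 pos [ 0.5395 -0.0124  0.0421] shift cm (cur axes) [-0.04  0.05  0.  ] turn [-0.08 -0.11 -0.01] F [ 0.  -0.6  0.5] w 0.0519
tool z yaw -2.28 x axis [-1.9e-03  2.0e-04 -1.0e+00] shift after turn [-0.04  0.05  0.  ]
```

>>> servo_tool --steps '[[[0,0,0,0,0,0,255],[0,0,0,0,0,0,255],[0,0,0,0,0,0,255],[0,0,0,0,0,0,255]]]' --newtons 30

```text
time: 10.55
position: [0.5403, -0.0124, 0.043]
ee_rot: [0.014, 0.707, -0.014, 0.707]
contact_force: [-0.5, -0.6, 2.6]
width: 0.0185
```

```bash
python3 -c "
from plan import *
from station import cams
plan([.5395,-.0119,.0425],-2.2)
im=cams.get_image('scene'); cv2.imwrite('pics/s7.png',cv2.resize(im[100:250,200:400,::-1],None,fx=4,fy=4))"
```

```text
t 10.55 pos [ 0.5403 -0.0124  0.043 ] shift cm (cur axes) [ 0.05  0.05 -0.08] turn [-0.08  0.02  0.  ] F [-0.5 -0.6  2.6] w 0.0185
tool z yaw -2.28 x axis [ 3.e-04 -0.e+00 -1.e+00] shift after turn [ 0.05  0.05 -0.08]
```

View pics/s7.png

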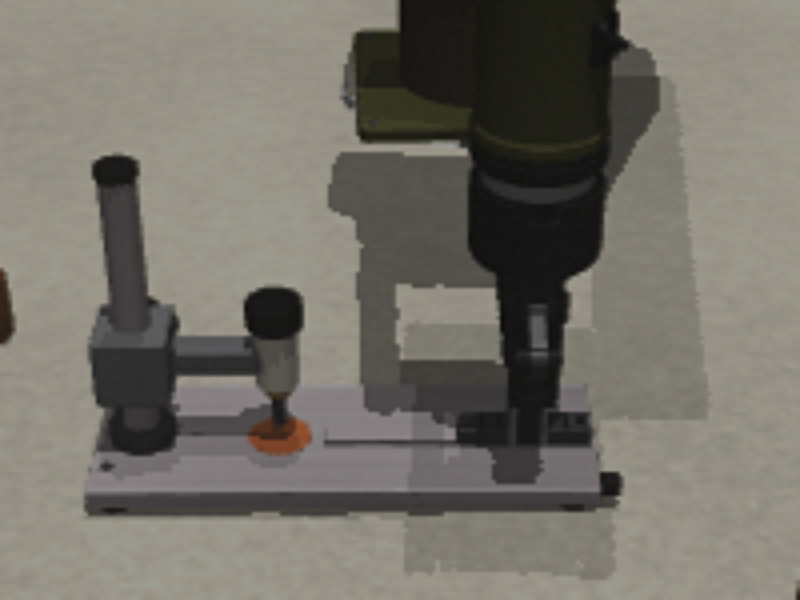

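>>> servo_tool --steps '[[[0,-1,-0.05,0,0,0,255],[0,-1.2,0,0,0,0,255],[0,-1.2,0,0,0,0,255],[0,-1.2,0,0,0,0,255],[0,0,0,0,0,0,255]]]'

```text
time: 11.22
position: [0.538, -0.0605, 0.043]
ee_rot: [0.014, 0.707, -0.015, 0.707]
contact_force: [-0.3, -2.4, 4.7]
width: 0.0193
```

```bash
python3 -c "
from plan import *
from station import cams
plan([.5372,-.0603,.0425],-2.2)
T=cams.camera_params('top'); p=cams.camera_params('scene')
im=cams.get_image('scene'); cv2.imwrite('pics/s8.png',cv2.resize(im[165:240,220:320,::-1],None,fx=8,fy=8,interpolation=cv2.INTER_CUBIC))"
```

```text
t 11.22 pos [ 0.538  -0.0605  0.043 ] shift cm (cur axes) [ 0.05  0.02 -0.08] turn [-0.12  0.03  0.1 ] F [-0.3 -2.4  4.7] w 0.0193
tool z yaw -2.32 x axis [ 4.0e-04 -1.8e-03 -1.0e+00] shift after turn [ 0.05  0.02 -0.08]
```

View pics/s8.png

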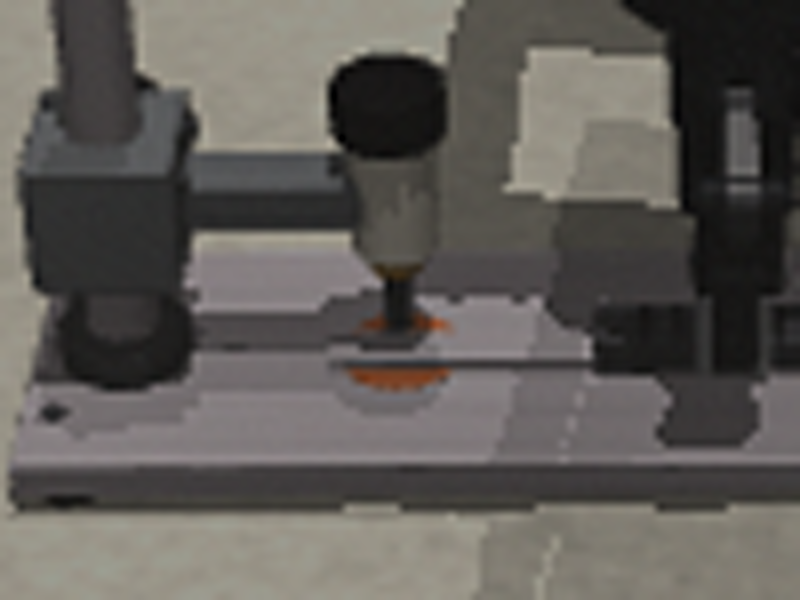

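Run:
```python
from station import cams
from h import *
S=cams.camera_params('scene')
g=lambda u,v:(220+(u+.5)/8-.5,165+(v+.5)/8-.5)
O=np.array([.5332,-.1597]); a=np.radians(-92.3); M=np.array([[np.cos(a),np.sin(a)],[-np.sin(a),np.cos(a)]])
for n,c,z in [('tip near',(332,361),.022),('tip far?',(338,332),.022),('disc L',(345,362),.018),('disc R',(452,362),.018),('disc bottom',(398,390),.018),('disc top',(405,314),.018),('pin bottom ctr',(399,325),.032),('cap top',(387,80),.119)]:
    q=onplane(S,*g(*c),z); print(n,np.round(q,4),'stand',np.round(M@(q[:2]-O),4))
```

```text
tip near [ 0.5425 -0.1792  0.022 ] stand [0.0191 0.0101]
tip far? [ 0.5278 -0.1778  0.022 ] stand [ 0.0183 -0.0047]
disc L [ 0.5377 -0.1756  0.018 ] stand [0.0157 0.0052]
disc R [ 0.5394 -0.1436  0.018 ] stand [-0.0164  0.0055]
disc bottom [ 0.5526 -0.1596  0.018 ] stand [-0.0009  0.0194]
disc top [ 0.5138 -0.1579  0.018 ] stand [-0.001  -0.0195]
pin bottom ctr [ 0.539  -0.1589  0.032 ] stand [-0.0011  0.0058]
cap top [ 0.5409 -0.1586  0.119 ] stand [-0.0015  0.0077]
```

The blade lies over the disc with its tip about 19–20 mm past the axis, and the pin sits over the blade's width. I'll release and lift.

>>> servo_tool --steps '[[[0,0,0,0,0,0,120],[0,0,0,0,0,0,120],[0,0,0,0,0,0,120],[-1,0,0,0,0,0,120],[-4,0,0,0,0,0,120]]]'

```text
time: 11.9
position: [0.536, -0.0579, 0.0917]
ee_rot: [0.014, 0.709, -0.014, 0.705]
contact_force: [0.4, -0.1, -0.1]
width: 0.0449
```

>>> servo_tool --steps '[[[-5,0,0,0,0,0,255],[-4,0,0,0,0,0,255],[0,0,0,0,0,0,255],[0,0,0,0,0,0,255]]]'

```text
time: 12.4
position: [0.5374, -0.0582, 0.1829]
ee_rot: [0.014, 0.707, -0.014, 0.707]
contact_force: [0.0, 0.6, 0.5]
width: 0.0001
```

```bash
python3 -c "
from plan import *
from station import cams
plan([.533,-.1592,.155],-2.2)
p=cams.camera_params('wrist'); np.save('pics/w9.npy',p,allow_pickle=True)
im=cams.get_image('wrist'); cv2.imwrite('pics/w9.png',im[:,:,::-1])
im=cams.get_image('scene'); cv2.imwrite('pics/s9.png',cv2.resize(im[165:240,220:320,::-1],None,fx=8,fy=8,interpolation=cv2.INTER_CUBIC))"
```

```text
t 12.4 pos [ 0.5374 -0.0582  0.1829] shift cm (cur axes) [  2.79 -10.11  -0.04] turn [-0.07 -0.   -0.  ] F [0.  0.6 0.5] w 0.0001
tool z yaw -2.27 x axis [-1.e-04  0.e+00 -1.e+00] shift after turn [  2.79 -10.11  -0.05]
```

View pics/w9.png

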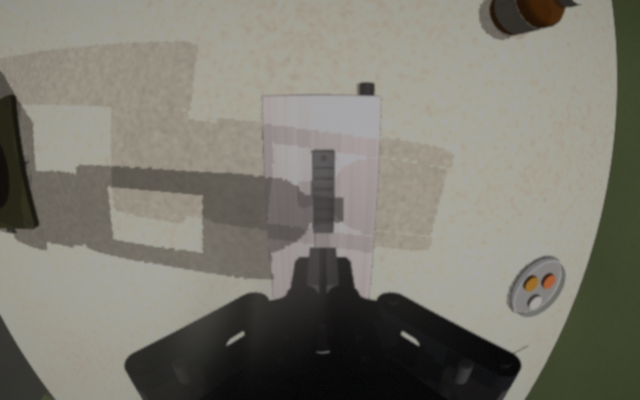

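View pics/s9.png

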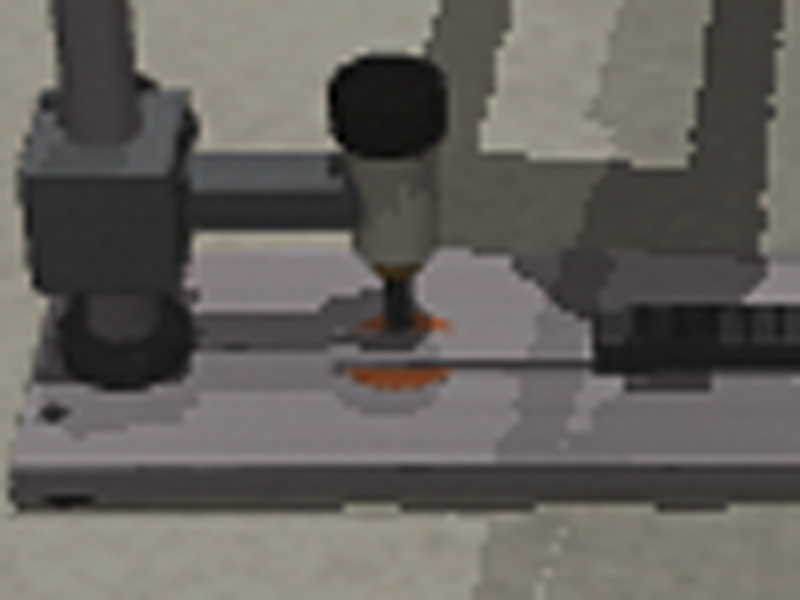

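>>> servo_tool --steps '[[[0,-4,0,0,0,0,255],[0,-4,0,0,0,0,255],[0,-2.1,0,0,0,0,255],[2,0,0,0,0,0,255],[1.2,0,0,0,0,0,255]]]'

```text
time: 13.12
position: [0.5328, -0.159, 0.1491]
ee_rot: [0.015, 0.708, -0.014, 0.706]
contact_force: [-0.7, -0.4, 0.2]
width: 0.0001
```

```bash
python3 -c "
from plan import *
from station import cams
plan([.533,-.1592,.141],-2.2)
im=cams.get_image('scene'); cv2.imwrite('pics/s10.png',cv2.resize(im[125:240,220:340,::-1],None,fx=5,fy=5,interpolation=cv2.INTER_CUBIC))
im=cams.get_image('top'); cv2.imwrite('pics/t10.png',cv2.resize(im[180:270,285:425,::-1],None,fx=5,fy=5,interpolation=cv2.INTER_CUBIC))"
```

```text
t 13.12 pos [ 0.5328 -0.159   0.1491] shift cm (cur axes) [ 0.81 -0.02  0.02] turn [-0.13 -0.16 -0.08] F [-0.7 -0.4  0.2] w 0.0001
tool z yaw -2.33 x axis [-0.0027  0.0015 -1.    ] shift after turn [ 0.81 -0.02  0.02]
```

View pics/s10.png

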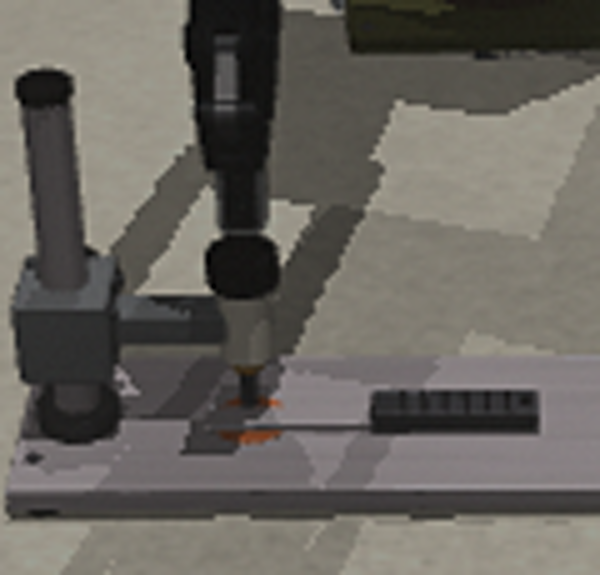

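The fingers are centred over the cap. I'll go down carefully.

>>> servo_tool --steps '[[[0.4,0,0,0,0,0,255],[0.2,0,0,0,0,0,255],[0.1,0,0,0,0,0,255],[0.1,0,0,0,0,0,255]]]'

```text
time: 13.72
position: [0.5341, -0.1593, 0.1431]
ee_rot: [0.014, 0.707, -0.014, 0.707]
contact_force: [-0.3, -0.6, 0.8]
width: 0.0001
```

>>> servo_tool --steps '[[[0.15,0,0,0,0,0,255],[0.15,0,0,0,0,0,255],[0.1,0,0,0,0,0,255]]]'

```text
time: 14.1
position: [0.5338, -0.1593, 0.1387]
ee_rot: [0.014, 0.707, -0.014, 0.707]
contact_force: [-0.7, 0.1, 0.2]
width: 0.0
```

>>> servo_tool --steps '[[[0.15,0,0,0,0,0,255],[0.1,0,0,0,0,0,255]]]'

```text
time: 14.35
position: [0.5338, -0.1593, 0.1364]
ee_rot: [0.014, 0.707, -0.014, 0.707]
contact_force: [-0.9, 0.7, 4.2]
width: 0.0
```

>>> servo_tool --steps '[[[0.1,0,0,0,0,0,255],[0.1,0,0,0,0,0,255],[0.1,0,0,0,0,0,255],[0.1,0,0,0,0,0,255]]]'

```text
time: 14.85
position: [0.5338, -0.1593, 0.1323]
ee_rot: [0.014, 0.707, -0.014, 0.707]
contact_force: [-1.1, 0.1, 5.4]
width: -0.0002
```

>>> servo_tool --steps '[[[0.1,0,0,0,0,0,255],[0.05,0,0,0,0,0,255]]]'

```text
time: 15.1
position: [0.5339, -0.1593, 0.131]
ee_rot: [0.014, 0.707, -0.014, 0.707]
contact_force: [-2.1, 1.4, 8.1]
width: -0.0001
```

>>> servo_tool --steps '[[[0.05,0,0,0,0,0,255],[0.05,0,0,0,0,0,255]]]'

```text
time: 15.35
position: [0.5339, -0.1593, 0.1309]
ee_rot: [0.014, 0.707, -0.014, 0.707]
contact_force: [-3.3, 1.5, 14.6]
width: 0.0
```

Travel stopped at TCP z = 0.131, which matches plate 18 + blade 4 + pin 87 + fingertips 22 mm, and the force rose to about 14 N, so the blade is nipped. I'll lift off.

>>> servo_tool --steps '[[[-0.2,0,0,0,0,0,255],[-1,0,0,0,0,0,255],[-4,0,0,0,0,0,255],[0,0,0,0,0,0,255]]]'

```text
time: 15.85
position: [0.5363, -0.1602, 0.1849]
ee_rot: [0.013, 0.705, -0.015, 0.709]
contact_force: [-0.4, -0.5, 0.6]
width: -0.0
```

>>> servo_tool --steps '[[[0,3,0,0,0,0,120],[0,4,0,0,0,0,120],[0,3,0,0,0,0,120],[0,0,0,0,0,0,120],[0,0,0,0,0,0,120]]]'

```text
time: 16.48
position: [0.5378, -0.0598, 0.1814]
ee_rot: [0.014, 0.707, -0.014, 0.707]
contact_force: [-0.2, 0.1, -0.2]
width: 0.0451
```

```bash
python3 -c "
from plan import *
from station import cams
plan([.5375,-.0600,.0425],-2.2)
p=cams.camera_params('wrist'); np.save('pics/w11.npy',p,allow_pickle=True)
im=cams.get_image('wrist'); cv2.imwrite('pics/w11.png',cv2.resize(im[100:300,240:400,::-1],None,fx=3,fy=3,interpolation=cv2.INTER_CUBIC))
im=cams.get_image('scene'); cv2.imwrite('pics/s11.png',cv2.resize(im[165:240,220:320,::-1],None,fx=8,fy=8,interpolation=cv2.INTER_CUBIC))"
```

```text
t 16.48 pos [ 0.5378 -0.0598  0.1814] shift cm (cur axes) [13.89 -0.02 -0.02] turn [-0.05 -0.03  0.03] F [-0.2  0.1 -0.2] w 0.0451
tool z yaw -2.25 x axis [-5.e-04 -6.e-04 -1.e+00] shift after turn [13.89 -0.02 -0.03]
```

View pics/w11.png

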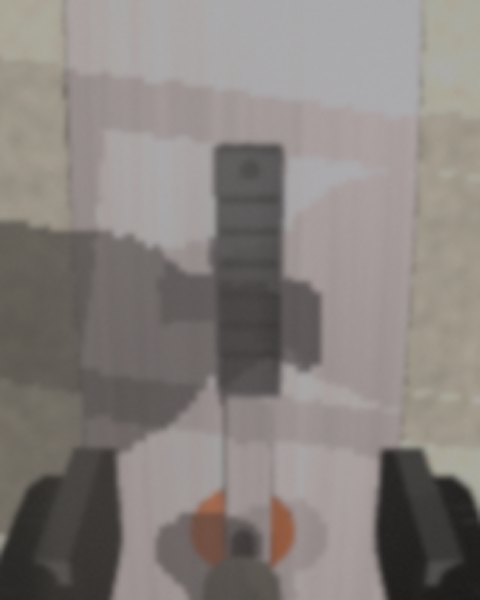

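View pics/s11.png

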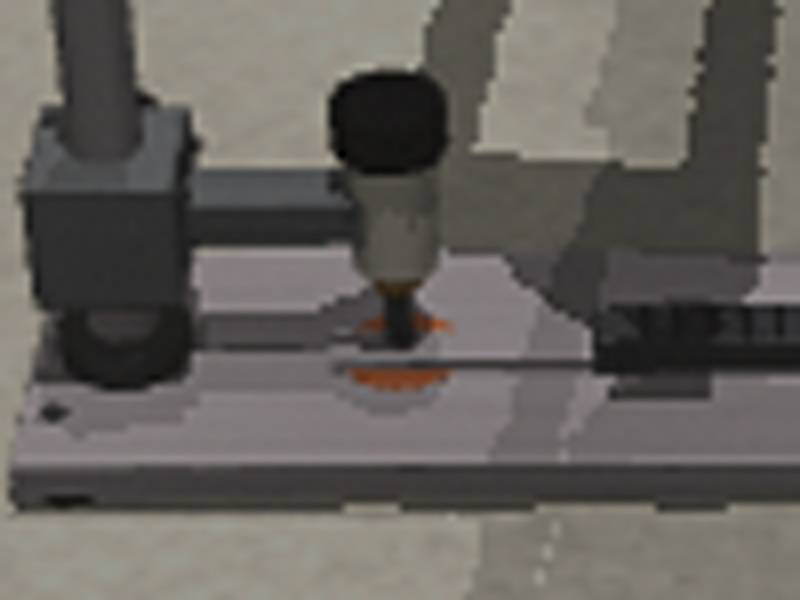

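The pin sits centred on the blade and the cap has come down. I'll grip the handle again.

>>> servo_tool --steps '[[[4,0,0,0,0,0,120],[4,0,0,0,0,0,120],[4,0,0,0,0,0,120],[1.5,0,0,0,0,0,120],[0.3,0,0,0,0,0,120]]]'

```text
time: 17.2
position: [0.5376, -0.06, 0.0432]
ee_rot: [0.014, 0.707, -0.014, 0.706]
contact_force: [0.7, -0.1, 0.1]
width: 0.0452
```

>>> servo_tool --steps '[[[0,0,0,0,0,0,120],[0,0,0,0,0,0,120]]]'

```text
time: 17.45
position: [0.539, -0.0596, 0.0452]
ee_rot: [0.014, 0.706, -0.014, 0.708]
contact_force: [0.4, 0.2, -0.0]
width: 0.0454
```

```bash
python3 -c "
from plan import *
from station import cams
plan([.5375,-.0600,.0425],-2.2)"
```

```text
t 17.45 pos [ 0.539  -0.0596  0.0452] shift cm (cur axes) [ 0.27 -0.04 -0.15] turn [-0.08  0.17  0.03] F [ 0.4  0.2 -0. ] w 0.0454
tool z yaw -2.28 x axis [ 2.9e-03 -6.0e-04 -1.0e+00] shift after turn [ 0.27 -0.04 -0.15]
```

>>> servo_tool --steps '[[[0,0,0,0,0,0,120],[0,0,0,0,0,0,120]]]'

```text
time: 17.7
position: [0.5382, -0.0594, 0.0444]
ee_rot: [0.014, 0.707, -0.014, 0.707]
contact_force: [1.0, -0.8, -0.2]
width: 0.0451
```

>>> servo_tool --steps '[[[0.15,0,-0.05,0,0,0,120],[0,0,0,0,0,0,120],[0,0,0,0,0,0,120]]]'

```text
time: 18.08
position: [0.5373, -0.0593, 0.0422]
ee_rot: [0.014, 0.707, -0.014, 0.707]
contact_force: [-0.5, -0.1, 0.1]
width: 0.0447
```

>>> servo_tool --steps '[[[0,0,0,0,0,0,255],[0,0,0,0,0,0,255],[0,0,0,0,0,0,255],[0,0,0,0,0,0,255]]]' --newtons 40

```text
time: 18.58
position: [0.5376, -0.0594, 0.0424]
ee_rot: [0.014, 0.707, -0.014, 0.707]
contact_force: [0.5, 0.8, 2.1]
width: 0.0189
```

Gripped, with little load. Now I'll draw it back slowly.

>>> servo_tool --steps '[[[0,0.3,0,0,0,0,255],[0,0.5,0,0,0,0,255],[0,0.5,0,0,0,0,255]]]'

```text
time: 18.95
position: [0.5383, -0.0483, 0.0425]
ee_rot: [0.013, 0.707, -0.015, 0.707]
contact_force: [-0.1, -7.5, 1.1]
width: 0.0188
```

>>> servo_tool --steps '[[[0,0.5,0,0,0,0,255],[0,0.5,0,0,0,0,255],[0,0.5,0,0,0,0,255]]]'

```text
time: 19.32
position: [0.5388, -0.0322, 0.0425]
ee_rot: [0.014, 0.707, -0.015, 0.707]
contact_force: [1.1, -2.1, 2.0]
width: 0.0191
```

>>> servo_tool --steps '[[[0,0.5,0,0,0,0,255],[0,0.8,0,0,0,0,255],[0,0.8,0,0,0,0,255],[0,0.5,0,0,0,0,255],[0,0,0,0,0,0,255]]]'

```text
time: 19.95
position: [0.5396, -0.0044, 0.0425]
ee_rot: [0.014, 0.707, -0.014, 0.707]
contact_force: [0.2, 1.1, 5.5]
width: 0.0188
```

```bash
python3 -c "
from plan import *
from station import cams
plan([.5375,-.0600,.0425],-2.2)
im=cams.get_image('scene'); cv2.imwrite('pics/s12.png',cv2.resize(im[165:240,220:320,::-1],None,fx=8,fy=8,interpolation=cv2.INTER_CUBIC))"
```

```text
t 19.95 pos [ 0.5396 -0.0044  0.0425] shift cm (cur axes) [-0.01 -5.57  0.01] turn [-0.06  0.02 -0.05] F [0.2 1.1 5.5] w 0.0188
tool z yaw -2.26 x axis [ 3.e-04  9.e-04 -1.e+00] shift after turn [-0.   -5.57  0.  ]
```

View pics/s12.png

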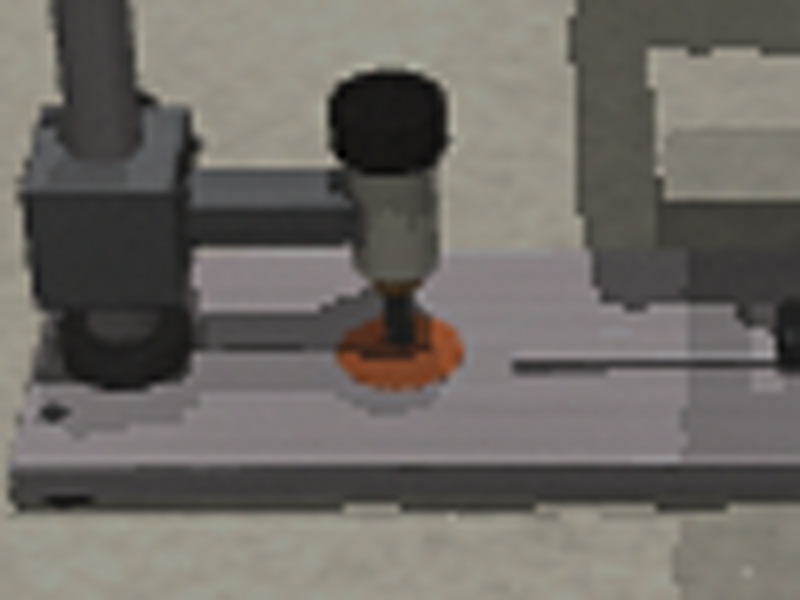

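I felt about 7.5 N of drag, and the cap and pin are unchanged in the view. The tip is now clear at about (515,367). I'll lift and carry the gauge to free bench at about (0.43, 0.11).

>>> servo_tool --steps '[[[0,0,0,0,0,0,255],[0,0.3,0,0,0,0,255],[-1,0.3,0,0,0,0,255],[-4,0,0,0,0,0,255],[-4,0,0,0,0,0,255]]]' --newtons 70

```text
time: 20.62
position: [0.5384, 0.0014, 0.1324]
ee_rot: [0.015, 0.708, -0.014, 0.706]
contact_force: [1.7, -0.3, -2.0]
width: 0.0177
```

>>> servo_tool --steps '[[[0,3,-3,0,0,0,255],[0,3,-3,0,0,0,255],[0,3,-3,0,0,0,255],[0,1,-2,0,0,0,255],[0,0,0,0,0,0,255]]]'

```text
time: 21.25
position: [0.4315, 0.1054, 0.1321]
ee_rot: [0.013, 0.708, -0.013, 0.706]
contact_force: [-0.1, 0.2, -2.2]
width: 0.0177
```

```bash
python3 -c "
from plan import *
from station import cams
plan([.43,.11,.0245],-2.2)
im=cams.get_image('scene'); cv2.imwrite('pics/s13.png',cv2.resize(im[80:240,220:480,::-1],None,fx=3,fy=3,interpolation=cv2.INTER_CUBIC))"
```

```text
t 21.25 pos [0.4315 0.1054 0.1321] shift cm (cur axes) [10.76  0.46 -0.14] turn [ 0.03 -0.13  0.01] F [-0.1  0.2 -2.2] w 0.0177
tool z yaw -2.17 x axis [-2.3e-03 -2.0e-04 -1.0e+00] shift after turn [10.76  0.46 -0.17]
```

View pics/s13.png

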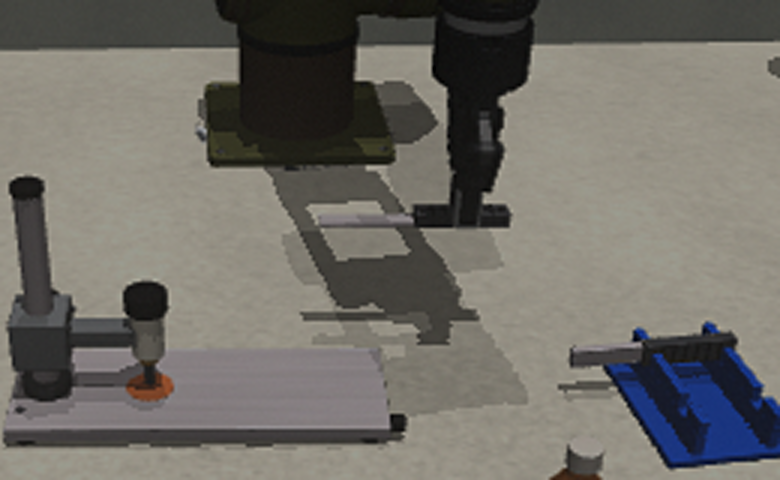

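The gauge is held level and clear of everything, so I'll lower it.

>>> servo_tool --steps '[[[4,0.4,0,0,0,0,255],[4,0,0,0,0,0,255],[2,0,0,0,0,0,255],[0,0,0,0,0,0,255],[0,0,0,0,0,0,255]]]'

```text
time: 21.92
position: [0.4355, 0.1086, 0.0327]
ee_rot: [0.014, 0.706, -0.014, 0.708]
contact_force: [-0.7, 0.5, -2.8]
width: 0.018
```

>>> servo_tool --steps '[[[0.3,0,0,0,0,0,255],[0.2,0,0,0,0,0,255],[0,0,0,0,0,0,255]]]'

```text
time: 22.3
position: [0.4341, 0.1089, 0.0276]
ee_rot: [0.014, 0.707, -0.014, 0.707]
contact_force: [-0.5, -0.6, -1.4]
width: 0.018
```

>>> servo_tool --steps '[[[0.15,0,0,0,0,0,255],[0.1,0,0,0,0,0,255],[0,0,0,0,0,0,255]]]'

```text
time: 22.68
position: [0.4339, 0.1089, 0.0247]
ee_rot: [0.014, 0.707, -0.014, 0.707]
contact_force: [0.6, 0.3, -2.5]
width: 0.0174
```

>>> servo_tool --steps '[[[0.05,0,0,0,0,0,255],[0,0,0,0,0,0,255]]]'

```text
time: 22.92
position: [0.4339, 0.1089, 0.0246]
ee_rot: [0.014, 0.707, -0.014, 0.707]
contact_force: [-0.1, -0.3, 3.6]
width: 0.0179
```

It has touched down. I'll release and rise.

>>> servo_tool --steps '[[[0,0,0,0,0,0,120],[0,0,0,0,0,0,120],[0,0,0,0,0,0,120],[-1,0,0,0,0,0,120],[-4,0,0,0,0,0,120]]]'

```text
time: 23.55
position: [0.4324, 0.1086, 0.0737]
ee_rot: [0.014, 0.709, -0.014, 0.705]
contact_force: [0.8, -0.9, 0.0]
width: 0.0455
```

>>> servo_tool --steps '[[[-5,0,0,0,0,0,120],[-5,0,0,0,0,0,120],[0,0,0,0,0,0,120],[0,0,0,0,0,0,120]]]'

```text
time: 24.05
position: [0.4335, 0.1088, 0.1746]
ee_rot: [0.014, 0.707, -0.014, 0.707]
contact_force: [0.4, 0.7, 0.6]
width: 0.0451
```

```bash
python3 -c "
from plan import *
from station import cams
plan([.43,.11,.0245],-2.2)
im=cams.get_image('scene'); cv2.imwrite('pics/s14.png',im[:,:,::-1]); cv2.imwrite('pics/s14z.png',cv2.resize(im[165:240,220:320,::-1],None,fx=8,fy=8,interpolation=cv2.INTER_CUBIC))
im=cams.get_image('wrist'); cv2.imwrite('pics/w14.png',im[:,:,::-1])"
```

```text
t 24.05 pos [0.4335 0.1088 0.1746] shift cm (cur axes) [15.01  0.1  -0.36] turn [-0.08  0.02 -0.  ] F [0.4 0.7 0.6] w 0.0451
tool z yaw -2.28 x axis [ 4.e-04  1.e-04 -1.e+00] shift after turn [15.01  0.11 -0.35]
```

View pics/s14.png

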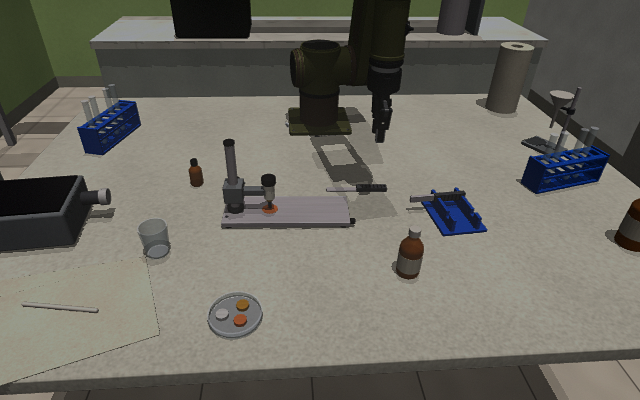

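View pics/w14.png

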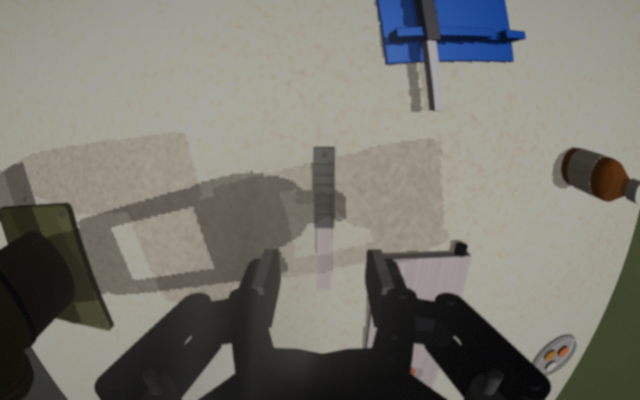

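View pics/s14z.png

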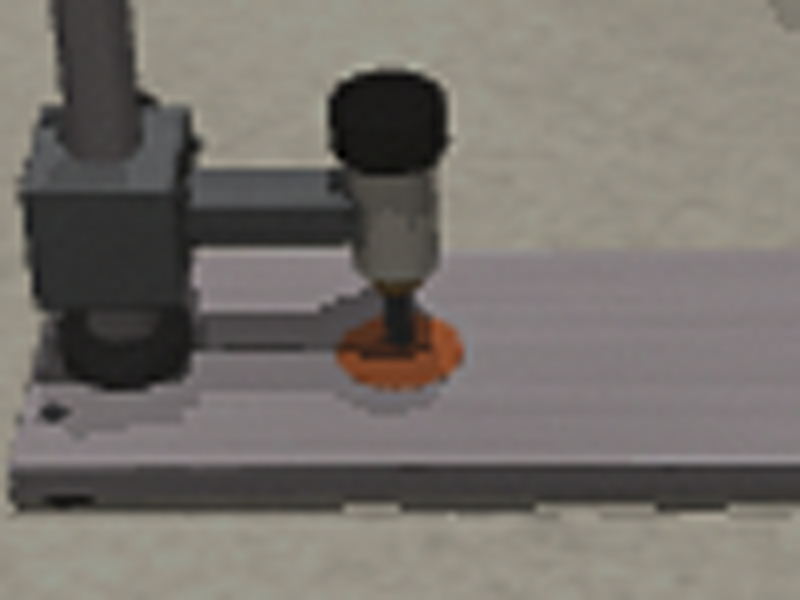

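The gauge lies flat on the bench (handle at about (371,188) in the scene view), about 40 mm clear of the plate. The electrode, thick gauge and glassware look unchanged, and the robot is touching nothing. I'll hand the job in.

```bash
python3 -c "
from station import workorder
print(workorder.job_done())"
```

```text
the job is handed in; nothing more can be done
None
```

The spark gap is set to the thin gauge's 4 mm blade, and I handed the job in at about 24 s of the 58 s allowed.

**What I did:**
- I took the thin gauge from the rack, set it on edge on the plate and tipped it onto its flat side.
- I slid the blade under the electrode until the tip was about 19–20 mm past the axis, then let go.
- I pushed the cap down until it stopped at TCP height 0.131 m, which is the height expected with the blade nipped at 4 mm. The force had risen to about 14.6 N by then.
- I gripped the gauge again and drew it straight out. The drag was about 7.5 N at first, then 2 N, then gone once the blade was clear.
- I laid the gauge flat on the bench near (0.43, 0.11), about 40 mm clear of the stand.

**Last checks:**
- The scene view shows the cap and pin in the same place before and after the draw-out.
- The thick gauge is still in the rack, the glassware has not moved, and the gripper is clear of everything.

**Disagreements:**
- I felt the cap about 3 mm lower than I expected on the way down. I did not find the cause; the stop height still matched.
- The gripper's width readings ran 1–2 mm below the handle sizes given.
- I did not measure the gap directly; 4 mm rests on the stop height and the drag.

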